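# Clip onto the spring slide and hold it at the index

## Robot

A 6-joint arm with a two-finger parallel gripper is mounted at the origin on the work surface; the furniture and walls round the work are solid. World frame = base frame: x ahead of the robot, y to its left, z up, the work surface at z = 0. Lengths are in m, angles in rad, forces in N, time in s.
With the tool pointing down it reaches from about 0.275 to 0.875 m from the base axis. Payload 12.5 kg.
Tool frame: the origin (TCP) lies at the very end of the fingers, on their centre line; the grasp point (between the pads) lies 19 mm behind it; z points along the fingers, y is the line along which they close (so a half turn about z gives the same grasp; the last joint's range is limited). The gripper opens to 85 mm and grips with 20 to 120 N. Pads are 22 mm wide; open, the fingers measure 114 mm over their backs; the gripper's body (76 mm by 85 mm) begins 54 mm behind the grasp point. The pads swing forward as they close: fully open they stand 13 mm farther back than shut.
Start: joints at [1.123, 0.351, 1.652, -0, 1.139, -0.085], TCP at [0.195, 0.514, 0.231] pointing down, gripper open.
Joint ranges: [-2.75, 2.75], [-0.79, 2.1], [0.01, 2.65], [-1.57, 4.71], [0.07, 3.14], [-2.87, 2.87]. Speed limits (rad/s): [2.22, 2.22, 2.79, 3.14, 3.14, 3.14].

## Interface

Orientations are given as a 3x3 rotation matrix whose columns are the frame's x, y, z axes.
In Python, from bench import manip, viewer, telemetry, claw gives the robot as it stands (manip), with the cameras (viewer), the readings (telemetry) and the gripper (claw). Calls block until the motion is done:
- manip.move_ptp(position, orientation): joint-space move of the TCP to a pose.
- manip.move_l(position, attitude=None, max_speed=0.15): straight line of the TCP; attitude=None keeps the orientation; max_speed is the mean speed in m/s.
- manip.move_j(angles): joint-space move.
- claw.set_gripper(opening, effort=None): opening from 0.0 (shut) to 1.0 (fully open); effort is the grip in N (None keeps the last); returns when the fingers have stopped.
- manip.dwell(seconds).
- manip.inverse_kinematics(position, orientation): joint angles nearest the present ones, or None.
- viewer.grab_frame(name): name is "scene" or "top" or "wrist"; returns the picture (480x640x3 uint8, red, green, blue); there is no depth.
- viewer.get_calibration(name): a dict with "camera_matrix" (3x3 intrinsics, pixels), "R" (3x3) and "t" (3): a world point X has camera coordinates R X + t. Camera axes: x right, y down, z forward; pixel columns grow to the right and rows downward; lengths in m; the calibration is good to about 2 mm. A picture is of the moment at which its call begins: read the wrist's pose just before it. get_calibration takes no time and is no camera call; for the wrist camera it gives the pose at the moment of the call.
A pose or a line that the arm cannot do raises manip.Unreachable and nothing moves.
- manip.sign_off(): hands the job in; it is judged then, once.
Readings, each from a call of its own:
- telemetry.read_time(): time.
- telemetry.read_qpos(): joint angles.
- telemetry.read_joint_vel(): joint speeds.
- telemetry.read_joint_torque(): joint torques, N m.
- telemetry.read_ee_pos(): TCP position.
- telemetry.read_tcp_rot(): TCP orientation.
- telemetry.read_force(): force on the tool from outside, world axes, zero at the start.
- telemetry.read_ft_torque(): the same for the moment, N m.
- telemetry.read_grip_width(): opening from 0.0 (shut) to 1.0 (fully open).
- telemetry.read_grip_force(): force on a finger pad.
Only numpy, scipy, OpenCV 4.12 (cv2) and the standard library are available. Lean on these libraries where they do the work, as an engineer would, in place of code of your own. Each camera call takes 0.05 s, during which the arm holds its last target. There are 200 camera calls.

## Task

Take the yellow spring clip by its ribbed handles, squeeze it open, clip its jaws round the steel pin of the spring-return pull slide so that it lies flat on the blue tongue, and let go of the handles while the slide is still home. Then take hold of the clip (not the slide itself), pull the slide out until its black pointer stands level with the red index, and finish while still holding it there, exactly on the mark. Leave the red index where it is set and do not disturb the amber tape, tally counter, loupe or gauge block.

Things in the scene. Friction and masses are not known exactly. Their poses are not given: they have to be found in the camera images.
- clip: Yellow spring clip like a big clothes-peg, lying flat, 96 mm long, 24 mm high, 95 g; origin on its hinge axis at the underside, z up, +x along its middle line to the jaws, ribbed handles to -x. The body is the right (-y) half. Handles 4 to 50 mm behind the hinge; at rest each flares 0.28 rad, 43 mm over the outsides 32 mm behind the hinge, 52 mm at the ends. Jaws 4 to 46 mm ahead of it
- clip_jaw (a joint): angle between the clip's halves, rad: 0 shut, about 0.08 round the pin, 0.56 fully open; a spring shuts it. Squeezing the handles (10 N each, 32 mm behind the hinge) turns each half by 0.28 until the handles are parallel, 26 mm over the outsides, at a stop; the jaws then gape 18 to 24 mm at the notch. Pinching the jaws' outsides (flat, 22 mm wide shut) only tightens them
- jaw_right (a point): bottom of the pin notch in the right jaw, 36 mm ahead of the hinge, at mid height (12 mm above the clip's underside); the notch is 11 mm long and runs the whole height. (The clip balances about 12 mm behind its hinge.)
- jaw_left (a point): the same point of the left jaw; the middle between jaw_right and jaw_left is the centre of the mouth, where the pin belongs, both shut and open
- puller: pull-slide fixture fixed on the bench, grey base 270x104x8 mm, origin under the middle of the base, z up; the slide is pulled out along its own -x (roughly to the robot). Only the pin is higher than the blue tongue's top (44 mm). Scale with ticks every 10 mm and the red index on its +y side, up to 38 mm high
- carriage (a joint): how far the slide is pulled out, m: 0 home (against its stop), 0.075 end of travel; a spring pulls it home with about 3 N at 0 and 9 N at 0.065
- pin (a point): on the axis of the slide's upright steel pin, 12 mm above the blue tongue's top (where the clip's mid height comes to lie). Pin 10 mm thick, 20 mm tall from the tongue's top at z 44 mm; at home 20 mm from the fixture's origin to +x. Tongue 16 mm wide, reaching 85 mm from the pin to the fixture's -x, underside at 35 mm; block below it 44x62 mm, top at 30 mm
- pointer (a point): tip of the slide's black pointer, beside the scale; moves with the slide
- index_mark (a point): mark of the red index on the scale; pointer and index are level when both have the same x in the fixture's frame (the axes of these points are the fixture's). It is set 30 to 65 mm out from the pointer's home; a stiff slider that must not be shifted
- amber_tape: amber tape roll, 66 mm across, 20 mm high, loose; origin under its middle
- tally: pale grey round tally counter, 50 mm across, 28 mm high, loose; origin under its middle
- loupe: black loupe, 39 mm across, 42 mm high, loose; origin under its middle
- gauge_block: light grey gauge block, 20x30x24 mm, loose; origin under its middle

How it is judged:
On the way, in this order (a step that is already met when the one before it is completed fails the run):
1. the clip is clipped round the pin, flat on the tongue, its handles let go, the slide still home (within 8 mm) (horizontal distance between each of jaw_right, jaw_left and pin below 0.008 m and z of jaw_right in the frame of pin between -0.005 and 0.005 m and value of joint clip_jaw between 0.03 and 0.16 rad and contact force between the fingers and clip below 0.3 N and value of joint carriage below 0.008 m and angle between clip's own z axis and vertical below 0.15 rad), for 0.2 s.
2. the slide is pulled out by the clip to the index, within 3 mm (x of pointer in the frame of index_mark between -0.003 and 0.003 m and contact force between the fingers and clip above 2 N), for 0.3 s.
At the end, for the whole second after the job is handed in: The robot holds the clip (over 2 N); the clip is round the pin (each notch within 8 mm of its axis, height within 6 mm, level within 0.15 rad); the slide is held still with pointer and index within 3 mm along the slide, by the clip alone: the robot does not press on slide or fixture (all of step 2 and horizontal distance between each of jaw_right, jaw_left and pin below 0.008 m and z of jaw_right in the frame of pin between -0.006 and 0.006 m and velocity of joint carriage between -0.01 and 0.01 m/s and contact force between clip and puller above 2 N and contact force between each of the arm, the fingers and puller below 1 N and angle between clip's own z axis and vertical below 0.15 rad); the arm keeps its last pose, push and grip.
It fails at once if the red index was shifted by more than 3 mm (distance of index_mark from where it was at the start of the episode above 0.003 m).
It fails at once if a bystander was moved by more than 20 mm (distance of any of amber_tape, tally, loupe, gauge_block from where it was at the start of the episode above 0.02 m).
It also fails if it takes over 48 s, if anything falls off the work surface, if the arm or the gripper's body presses on something with over 40 N, if the wrist force passes 120 N, or if a joint passes its speed limit or range.

## Working session

There is one attempt and no reset: what is moved stays moved. The work goes in short steps, each a Python script; the robot and the scene stay as the last script left them, time stands still between calls to the robot, and variables do not carry over. Pictures are saved under pics/ and viewed, at most 11 in all, crops included, and the job is handed in when it is done.

```bash
mkdir -p pics; ls; python3 - <<'E'
from bench import manip, viewer, telemetry, claw
import cv2,numpy as np
for n in("scene","top"):
    c=viewer.get_calibration(n);print(n,np.round(c["camera_matrix"],1).tolist(),np.round(c["R"],3).tolist(),np.round(c["t"],3).tolist())
    cv2.imwrite(f"pics/{n}0.png",viewer.grab_frame(n)[...,::-1])
print(telemetry.read_time(),telemetry.read_tcp_rot().round(3).tolist())
E
```

```text
bench.py
pics
scene [[445.6, 0.0, 318.1], [0.0, 445.6, 240.0], [0.0, 0.0, 1.0]] [[-0.851, -0.524, -0.006], [-0.369, 0.606, -0.705], [0.373, -0.598, -0.71]] [0.576, 0.144, 0.821]
top [[600.3, 0.0, 321.0], [0.0, 600.3, 240.2], [0.0, 0.0, 1.0]] [[0.025, -1.0, 0.006], [-0.993, -0.025, -0.112], [0.112, -0.004, -0.994]] [0.183, 0.582, 1.253]
0.1 [[-0.935, 0.355, -0.0], [0.355, 0.935, -0.001], [0.0, -0.001, -1.0]]
```

View pics/top0.png

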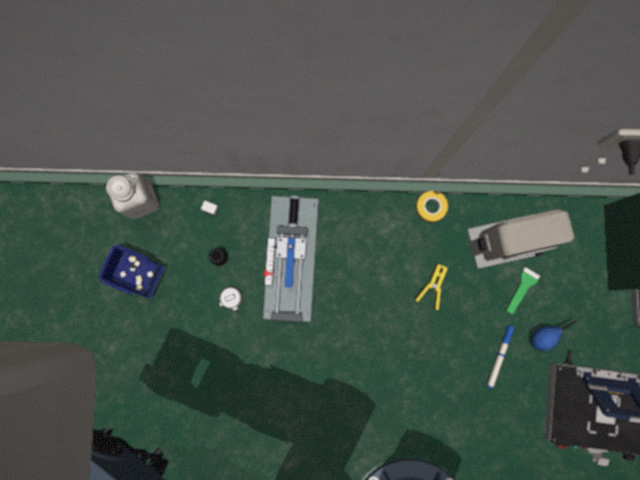

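View pics/scene0.png

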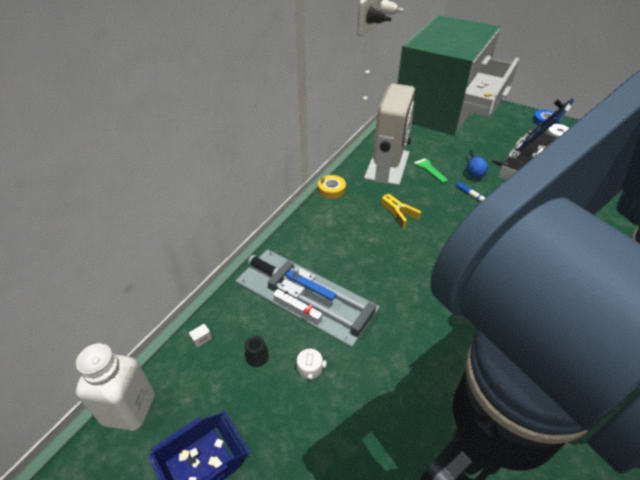

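The top view shows the clip with its hinge near (437,287), jaws pointing up to (443,267) and handles at (419,300) and (438,308). The fixture runs from (292,197) to (288,320), with the tongue pointing down (toward the robot) and the red index near (268,273). Next I'll get close-ups with the wrist camera.

```bash
cat > h.py <<'E'
from bench import manip, viewer, telemetry, claw
import cv2,numpy as np
def ray(c,uv,z):
    K,R,t=[np.array(c[k]) for k in("camera_matrix","R","t")]
    d=R.T@np.linalg.solve(K,[*uv,1.]);o=-R.T@t
    return o+d*(z-o[2])/d[2]
def proj(c,X):
    K,R,t=[np.array(c[k]) for k in("camera_matrix","R","t")]
    p=K@(R@np.asarray(X)+t);return p[:2]/p[2]
def down(yaw):  # tool x axis at yaw, pointing down
    c,s=np.cos(yaw),np.sin(yaw)
    return np.array([[c,s,0],[s,-c,0],[0,0,-1.]])
E
python3 - <<'E'
from h import *
c=viewer.get_calibration("top")
for n,uv,z in[("hinge",(436,288),.02),("jaw",(443,267),.02),("hL",(419,300),.02),("hR",(438,308),.02),("fixtop",(292,197),.008),("fixbot",(288,320),.008),("idx",(268,273),.038),("tongue end",(289,286),.044),("tape",(432,206),.02),("wall",(290,175),0),("tally",(230,298),.02),("loupe",(219,256),.04)]: print(n,ray(c,uv,z).round(3))
w=viewer.get_calibration("wrist");R=telemetry.read_tcp_rot();p=telemetry.read_ee_pos()
Rw,tw=np.array(w["R"]),np.array(w["t"]);print("cam in tool",(R.T@(-Rw.T@tw-p)).round(3),(R.T@Rw.T).round(3).tolist(),np.array(w["camera_matrix"]).round(1).tolist())
for pos,y in(((.50,-.1,.28),np.pi),((.50,.05,.28),np.pi),((.50,-.1,.28),0)):
  q=manip.inverse_kinematics(pos,down(y));print(y,None if q is None else np.round(q,2))
E
```

```text
hinge [ 0.482 -0.052  0.02 ]
jaw [ 0.528 -0.067  0.02 ]
hL [ 0.456 -0.016  0.02 ]
hR [ 0.44  -0.057  0.02 ]
fixtop [0.674 0.263 0.008]
fixbot [0.406 0.263 0.008]
idx [0.504 0.307 0.038]
tongue end [0.478 0.262 0.044]
tape [ 0.66  -0.043  0.02 ]
wall [0.725 0.269 0.   ]
tally [0.45  0.388 0.02 ]
loupe [0.538 0.412 0.04 ]
cam in tool [ 0.083 -0.    -0.142] [[-0.001, -0.946, -0.324], [1.0, -0.001, 0.0], [-0.001, -0.324, 0.946]] [[345.7, 0.0, 324.0], [0.0, 345.7, 240.5], [0.0, 0.0, 1.0]]
3.141592653589793 [-0.29  0.23  1.69 -0.    1.22 -1.86]
3.141592653589793 [ 0.01  0.21  1.71 -0.    1.22 -1.56]
0 [-0.29  0.23  1.69 -0.    1.22  1.28]
```

```bash
python3 - <<'E'
from h import *
for n,p,y in(("clip",(.47,-.04,.16),-.35),("fix",(.53,.263,.19),0)):
    manip.move_ptp(p,down(y));
    c=viewer.get_calibration("wrist");im=viewer.grab_frame("wrist")
    np.savez(f"{n}.npz",**{k:np.array(v) for k,v in c.items()})
    cv2.imwrite(f"pics/{n}_full.png",im[...,::-1])
    print(telemetry.read_time(),telemetry.read_ee_pos().round(4),telemetry.read_qpos().round(2))
E
```

```text
2.375 [ 0.4701 -0.0395  0.1601] [-0.18  0.31  1.92  0.    0.92  1.74]
3.6083 [0.5302 0.2617 0.1899] [ 0.38  0.47  1.58 -0.    1.09  1.95]
```

View pics/clip_full.png

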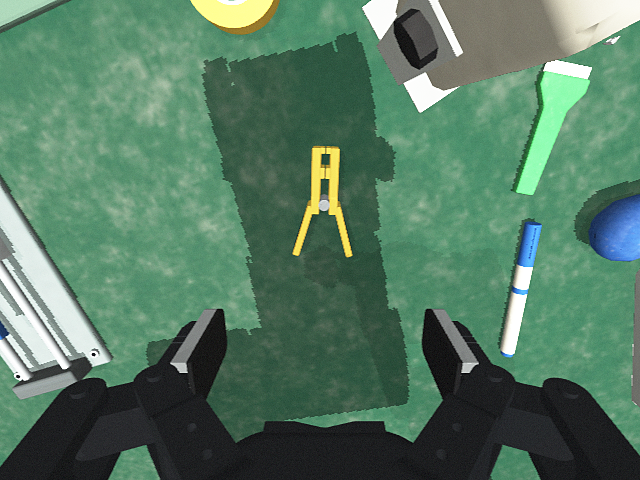

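View pics/fix_full.png

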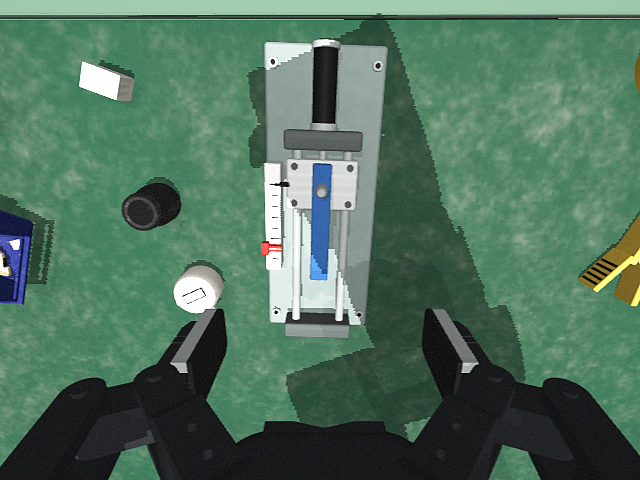

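Clip view: hinge (324,204), jaw front (326,148), handle ends (296,255)/(349,256). Fixture view: pin (321,190), pointer tip about (272,184), index about (272,248). I'll enlarge both.

```bash
python3 - <<'E'
import cv2,numpy as np
a=cv2.imread("pics/clip_full.png")[135:275,280:370];b=cv2.imread("pics/fix_full.png")[150:290,255:365]
cv2.imwrite("pics/zoom1.png",cv2.resize(np.hstack([a,b]),None,fx=4,fy=4,interpolation=cv2.INTER_CUBIC))
E
```

```text
(no output)
```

View pics/zoom1.png

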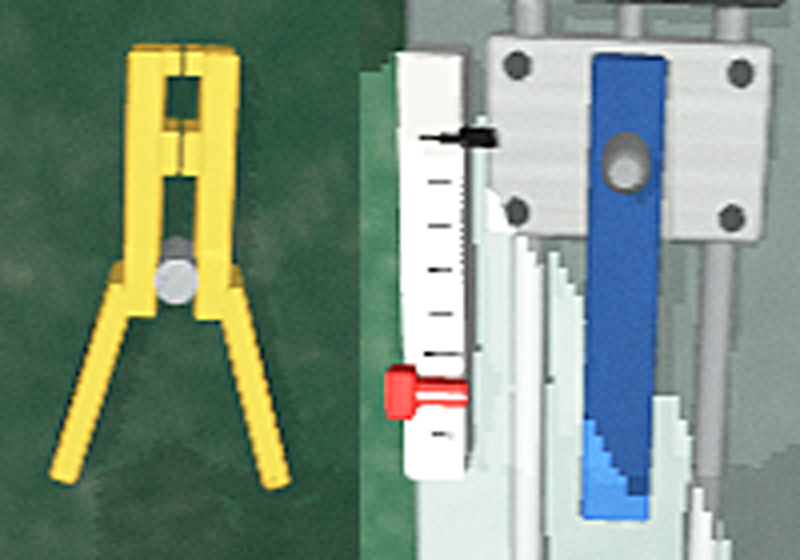

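```bash
python3 - <<'E'
from h import *
c=np.load("clip.npz");f=np.load("fix.npz")
print("cam clip",(-c["R"].T@c["t"]).round(3),"fix",(-f["R"].T@f["t"]).round(3))
A=lambda u,v:(280+u/4,135+v/4);B=lambda u,v:(165+u/4,150+v/4)
P=lambda n,*a:print(n,ray(*a).round(4))
h=ray(c,A(176,281),.024);j=ray(c,A(184,52),.024);n=ray(c,A(182,102),.024);l=ray(c,A(63,480),.024);r=ray(c,A(276,484),.024)
for k,v in dict(h=h,j=j,n=n,l=l,r=r,m=(l+r)/2).items():print(k,v.round(4))
y=lambda a,b:np.arctan2(*(b-a)[1::-1]);print("yaw",y((l+r)/2,j),y(h,j),y(h,n),"hj",np.linalg.norm(j-h),np.linalg.norm(n-h),np.linalg.norm(l-r))
pin=ray(f,B(626,168),.064);te=ray(f,B(615,520),.044);tr=ray(f,B(630,57),.044)
print("pin",pin.round(4),"te",te.round(4),tr.round(4),"yaw",y(te,tr),"end-pin",np.linalg.norm((te-pin)[:2]))
for z in(.02,.03,.035,.038):print(z,ray(f,B(422,137),z).round(4),ray(f,B(440,396),z).round(4))
for t in((438,182),(440,226),(440,270),(440,314),(440,354),(440,435)):print(ray(f,B(*t),.03).round(4))
E
```

```text
cam clip [ 0.549 -0.069  0.302] fix [0.614 0.261 0.332]
h [ 0.4886 -0.0463  0.024 ]
j [ 0.5308 -0.0634  0.024 ]
n [ 0.522  -0.0598  0.024 ]
l [ 0.4557 -0.0084  0.024 ]
r [ 0.4391 -0.0513  0.024 ]
m [ 0.4474 -0.0299  0.024 ]
yaw -0.38198665587357683 -0.38335400103639283 -0.3819703308906504 hj 0.04558170831923747 0.03603706406106118 0.045981277192404225
pin [0.5625 0.2635 0.064 ] te [0.4773 0.2665 0.044 ] [0.5815 0.2627 0.044 ] yaw -0.03599696567023973 end-pin 0.08525134396438147
0.02 [0.5611 0.3099 0.02  ] [0.4988 0.3088 0.02  ]
0.03 [0.5628 0.3083 0.03  ] [0.5025 0.3072 0.03  ]
0.035 [0.5637 0.3075 0.035 ] [0.5043 0.3065 0.035 ]
0.038 [0.5642 0.3071 0.038 ] [0.5054 0.306  0.038 ]
[0.5529 0.3053 0.03  ]
[0.5429 0.3053 0.03  ]
[0.5328 0.3058 0.03  ]
[0.5224 0.3063 0.03  ]
[0.5128 0.3068 0.03  ]
[0.4927 0.3077 0.03  ]
```

```bash
python3 - <<'E'
from h import *
y=-.382;h=np.array([.4886,-.0463]);d=np.array([np.cos(y),np.sin(y)])
t=h-.032*d;R=down(y)
manip.move_ptp([*t,.08],R)
manip.move_l([*t,.0025],max_speed=.1)
print(telemetry.read_time(),telemetry.read_ee_pos().round(4),telemetry.read_force().round(1))
claw.set_gripper(0.1,effort=45)
print("w",telemetry.read_grip_width(),telemetry.read_grip_force())
p=telemetry.read_ee_pos()
manip.move_l([*t,.12],max_speed=.12)
print("w",telemetry.read_grip_width(),telemetry.read_grip_force(),telemetry.read_time())
# go above fixture, short of the pin
fy=-.036;fd=np.array([np.cos(fy),np.sin(fy)]);pin=np.array([.5625,.2635])
manip.move_ptp([*(pin-.068*fd),.12],down(fy))
c=viewer.get_calibration("wrist");im=viewer.grab_frame("wrist")
np.savez("held.npz",**{k:np.array(v) for k,v in c.items()})
cv2.imwrite("pics/held_full.png",im[...,::-1])
print(telemetry.read_ee_pos().round(4),telemetry.read_time(),"grip px",proj(c,[*(pin),.064]).round(1))
cv2.imwrite("pics/held.png",cv2.resize(im[140:380,200:440,::-1],None,fx=2.5,fy=2.5,interpolation=cv2.INTER_CUBIC))
E
```

```text
5.7667 [ 0.4592 -0.0343  0.0029] [0.8 0.3 0.5]
w 0.2880111016943125 44.23277199268341
w 0.28796511002458686 44.20072853565216 7.4833
[0.4948 0.2647 0.1199] 8.6917 grip px [321.2 153.1]
```

View pics/held.png

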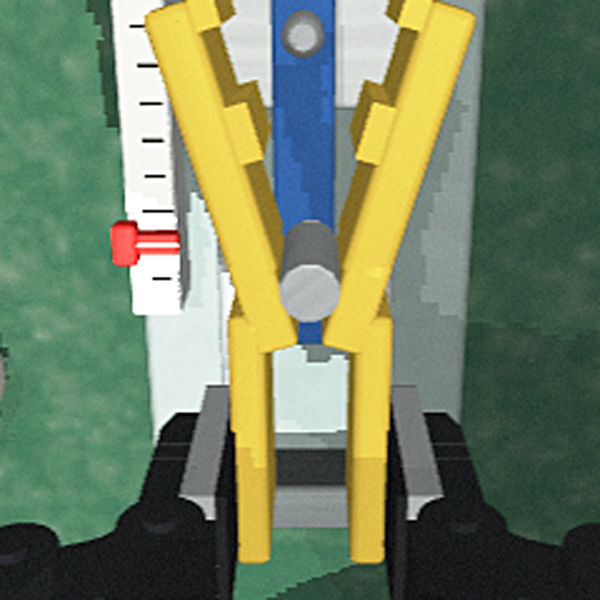

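The clip is held open and straight. The hinge top is at full-image pixel (323.6,257.2), and the pin top (303,35 in the crop) is at (321.2,154), matching the prediction. Next I place it from above.

```bash
python3 - <<'E'
from h import *
c=np.load("held.npz");Z=lambda u,v:(200+u/2.5,140+v/2.5)
fy=-.036;d=np.array([np.cos(fy),np.sin(fy)]);nrm=np.array([-d[1],d[0]])
tcp=telemetry.read_ee_pos();z=tcp[2]-.0025+.024
h=ray(c,Z(309,293),z)[:2]-tcp[:2]
tips=[ray(c,Z(*u),z)[:2]-tcp[:2] for u in((148,17),(476,17))]
pin=ray(c,Z(303,35),.064)[:2]
# hinge/mouth in the tool frame
print("hinge along/lat",h@d,h@nrm,"tips",[(round(t@d,4),round(t@nrm,4)) for t in tips],"pin",pin.round(4))
pin=(pin+np.array([.5625,.2635]))/2
mouth=h+.036*d
goal=pin-mouth
print("goal",goal.round(4),"shift",(goal-tcp[:2]).round(4))
np.savez("st.npz",goal=goal,pin=pin,h=h)
manip.move_l([*goal,.12])
manip.move_l([*goal,.075],max_speed=.1)
c=viewer.get_calibration("wrist");im=viewer.grab_frame("wrist")
cv2.imwrite("pics/pre.png",cv2.resize(im[120:360,200:440,::-1],None,fx=2.5,fy=2.5,interpolation=cv2.INTER_CUBIC))
print(telemetry.read_ee_pos().round(4),telemetry.read_time(),telemetry.read_force().round(1),"pin px crop",((proj(c,[*pin,.064])-[200,120])*2.5).round(0))
E
```

```text
hinge along/lat 0.036249718957143406 -9.784546504287081e-05 tips [(np.float64(0.0763), np.float64(0.0215)), (np.float64(0.0762), np.float64(-0.0227))] pin [0.562  0.2635]
goal [0.4901 0.2662] shift [-0.0047  0.0015]
[0.4905 0.2664 0.0755] 9.5917 [ 0.   1.3 -0.9] pin px crop [308.  80.]
```

View pics/pre.png

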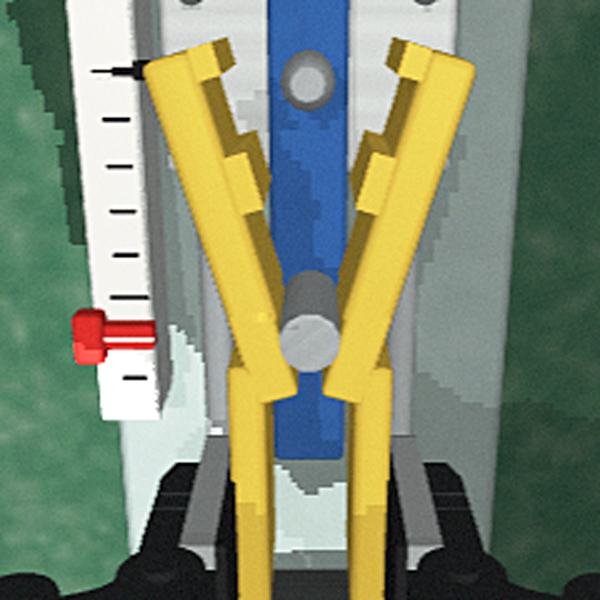

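Here the pin top is at (308,80), centred between the jaws. The hinge top is at (309,344). I'll recheck the hinge, then lower, release and look.

```bash
python3 - <<'E'
from h import *
c=viewer.get_calibration("wrist");s=np.load("st.npz");pin,goal=s["pin"],s["goal"]
fy=-.036;d=np.array([np.cos(fy),np.sin(fy)]);n=np.array([-d[1],d[0]])
Z=lambda u,v:(200+u/2.5,120+v/2.5)
tcp=telemetry.read_ee_pos()
h=ray(c,Z(309,344),tcp[2]+.0215)[:2];p=ray(c,Z(308,81),.064)[:2]
e=p-h;print("pin ahead of hinge",e@d,e@n)
corr=np.clip(((e@d)-.036),-.003,.003)*d+(e@n)*n
goal=goal+corr*.7;print(corr.round(4))
manip.move_l([*goal,.075])
manip.move_l([*goal,.0470],max_speed=.06)
print(telemetry.read_ee_pos().round(4),telemetry.read_force().round(1),telemetry.read_time())
claw.set_gripper(1.0)
manip.dwell(.4)
print(telemetry.read_force().round(1),telemetry.read_grip_force(),telemetry.read_time())
manip.move_l([*goal,.12],max_speed=.2)
c=viewer.get_calibration("wrist");im=viewer.grab_frame("wrist")
np.savez("post.npz",**{k:np.array(v) for k,v in c.items()})
cv2.imwrite("pics/post.png",cv2.resize(im[100:340,200:440,::-1],None,fx=2.5,fy=2.5,interpolation=cv2.INTER_CUBIC))
np.savez("st.npz",goal=goal,pin=pin,tcp=telemetry.read_ee_pos())
E
```

```text
pin ahead of hinge 0.03571101736598537 0.00020572277298403838
[-0.0003  0.0002]
[0.4894 0.2662 0.0471] [-7.  -3.  13.7] 10.4583
[-0.4  0.2  0.4] 0.0 11.475
```

View pics/post.png

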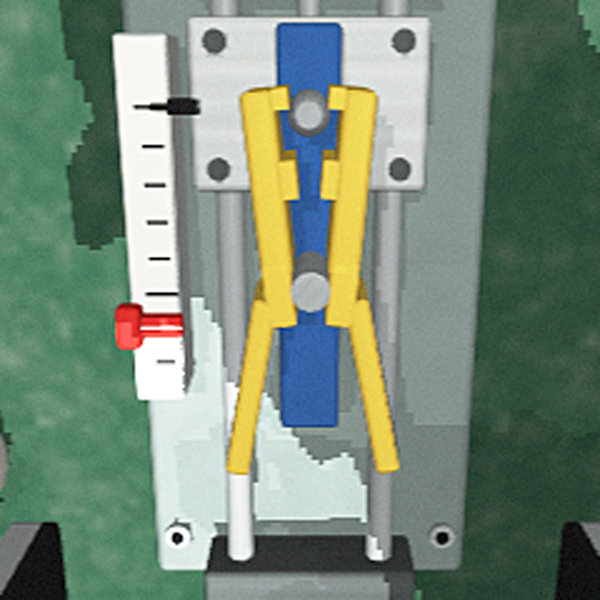

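Not seated: the front teeth pinch the pin at (308,112), and the notch centre is near (308,130), so the clip sits about 4 mm too far back. I'll measure that, regrip the handles, advance and release again.

```bash
python3 - <<'E'
from h import *
c=np.load("post.npz");Z=lambda u,v:(200+u/2.5,100+v/2.5)
fy=-.036;d=np.array([np.cos(fy),np.sin(fy)]);n=np.array([-d[1],d[0]])
s=np.load("st.npz");tcp=s["tcp"][:2]
P=lambda u,v,z:[round(float((ray(c,Z(u,v),z)[:2]-tcp)@k),4) for k in(d,n)]
for k,a in dict(pin=(308,112,.064),hinge=(310,292,.068),teethfront=(308,87,.068),notchfront=(308,110,.068),notchrear=(308,152,.068),hl=(240,470,.068),hr=(388,468,.068),fl=(262,90,.068),fr=(357,92,.068)).items():print(k,P(*a))
E
```

```text
pin [0.0727, 0.0002]
hinge [0.0327, -0.0002]
teethfront [0.0782, 0.0002]
notchfront [0.0734, 0.0002]
notchrear [0.0645, 0.0002]
hl [-0.0131, 0.0172]
hr [-0.0126, -0.0196]
fl [0.0775, 0.0101]
fr [0.0771, -0.0104]
```

Rolling of the flared handles on the pads explains it: the hinge moves about 3.6 mm forward on squeezing and back again on release. So I regrip at the same place, advance 4 mm and release.

```bash
python3 - <<'E'
from h import *
s=np.load("st.npz");t=s["goal"]
fy=-.036;d=np.array([np.cos(fy),np.sin(fy)])
manip.move_l([*t,.0475],max_speed=.15)
claw.set_gripper(0.1,effort=45)
print("w",telemetry.read_grip_width(),telemetry.read_force().round(1),telemetry.read_ee_pos().round(4))
t2=t+.004*d
manip.move_l([*t,.0485],max_speed=.05)
manip.move_l([*t2,.0485],max_speed=.05)
print(telemetry.read_force().round(1),telemetry.read_ee_pos().round(4))
manip.move_l([*t2,.0475],max_speed=.05)
print(telemetry.read_force().round(1),telemetry.read_ee_pos().round(4))
claw.set_gripper(1.0);manip.dwell(.3)
manip.move_l([*t2,.12],max_speed=.2)
c=viewer.get_calibration("wrist");im=viewer.grab_frame("wrist")
np.savez("post.npz",**{k:np.array(v) for k,v in c.items()})
cv2.imwrite("pics/post2.png",cv2.resize(im[100:340,200:440,::-1],None,fx=2.5,fy=2.5,interpolation=cv2.INTER_CUBIC))
np.savez("st.npz",goal=t2,pin=s["pin"],tcp=telemetry.read_ee_pos());print(telemetry.read_time())
E
```

```text
w 0.29575486590921746 [-4.3  0.9 10.6] [0.4899 0.2667 0.0483]
[-17.    6.3  13.5] [0.4911 0.2666 0.0486]
[-20.9   4.9  24.5] [0.4911 0.2667 0.0484]
15.5167
```

View pics/post2.png

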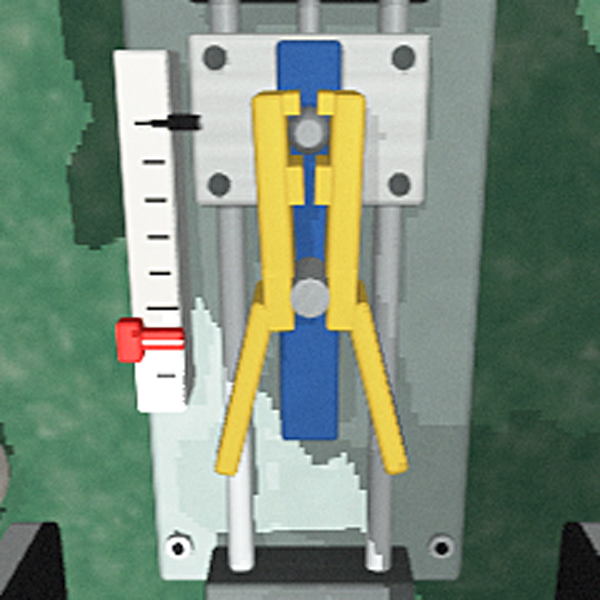

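Now the pin (308,132) sits in the notch and the jaws are closed, with the pointer still on the zero tick. I'll pinch the jaws' outsides behind the pin and pull.

```bash
python3 - <<'E'
from h import *
c=np.load("post.npz");Z=lambda u,v:(200+u/2.5,100+v/2.5)
fy=-.036;d=np.array([np.cos(fy),np.sin(fy)]);n=np.array([-d[1],d[0]])
s=np.load("st.npz");tcp=s["tcp"][:2]
P=lambda u,v,z:np.array([(ray(c,Z(u,v),z)[:2]-tcp)@k for k in(d,n)])
pin,h,po,ix=P(308,132,.064),P(310,297,.068),P(138,123,.03),P(162,341,.034)
print(pin.round(4),h.round(4),po.round(4),ix.round(4),"travel",po[0]-ix[0],po[0]-P(162,341,.03)[0])
g=tcp+(pin[0]-.013)*d+(pin[1]+h[1])/2*n
claw.set_gripper(.7)
manip.move_l([*g,.12],max_speed=.2)
manip.move_l([*g,.048],max_speed=.12)
print("pre",telemetry.read_force().round(1),telemetry.read_ee_pos().round(4))
claw.set_gripper(0.0,effort=50)
print("w",telemetry.read_grip_width()*85,telemetry.read_force().round(1),telemetry.read_ee_pos().round(4))
manip.move_l([*g,.0485],max_speed=.05)
print(telemetry.read_force().round(1),telemetry.read_ee_pos().round(4))
tr=.055
p1=g-tr*d
manip.move_l([*p1,.0485],max_speed=.04);manip.dwell(.3)
print(telemetry.read_force().round(1),telemetry.read_ee_pos().round(4),telemetry.read_time())
c=viewer.get_calibration("wrist");im=viewer.grab_frame("wrist")
np.savez("pull.npz",**{k:np.array(v) for k,v in c.items()})
np.savez("st2.npz",g=g,p1=p1)
cv2.imwrite("pics/pull_full.png",im[...,::-1])
cv2.imwrite("pics/pull.png",cv2.resize(im[150:350,160:420,::-1],None,fx=3,fy=3,interpolation=cv2.INTER_CUBIC))
E
```

```text
[0.0684 0.0002] [ 0.0315 -0.0002] [0.0679 0.0446] [0.0095 0.0409] travel 0.05841874331308265 0.05973601820930984
pre [-0.1 -0.4 -0.2] [0.5491 0.2642 0.0486]
w 22.012117465173 [-2.8  4.3  5.2] [0.5492 0.2647 0.049 ]
[-0.2  5.   2.3] [0.5492 0.2646 0.049 ]
[ 7.9  3.9 -3.1] [0.4956 0.2666 0.049 ] 19.5917
```

View pics/pull.png

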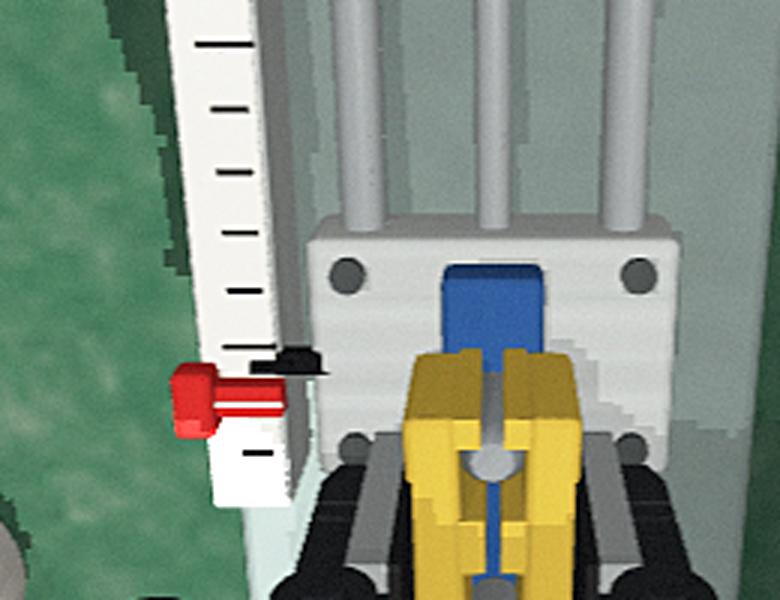

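Pulled: pointer tip at (252,367), and the white line of the index at about (250,404) in the crop. I'll triangulate the heights of index and pointer from several views to remove the parallax.

```bash
python3 - <<'E'
from h import *
from scipy.optimize import least_squares
f,hd,ps,pl=[np.load(k+".npz") for k in("fix","held","post","pull")]
I=[(f,(165+440/4,150+396.5/4)),(hd,(200+158/2.5,140+242/2.5)),(ps,(200+162/2.5,100+341/2.5)),(pl,(160+250/3,150+404/3))]
r=least_squares(lambda X:np.concatenate([proj(c,X)-u for c,u in I]),[.5,.3,.035])
print("index",r.x.round(4),r.fun.round(1))
P=[(f,(165+422/4,150+137/4)),(ps,(200+136/2.5,100+123/2.5))]
r2=least_squares(lambda X:np.concatenate([proj(c,X)-u for c,u in P]),[.56,.3,.033]);print("ptr home",r2.x.round(4),r2.fun.round(1))
fy=-.036;d=np.array([np.cos(fy),np.sin(fy)])
for zi in(.034,.038,r.x[2]):
  for zp in(.030,.033,.036):
    a=ray(pl,I[3][1],zi)[:2];b=ray(pl,(160+252/3,150+367/3),zp)[:2]
    print(round(zi,4),zp,"remaining",((b-a)@d).round(4))
E
```

```text
index [0.5052 0.306  0.0363] [ 0.3 -0.6 -0.   0.8  0.2 -0.2 -0.3 -0.1]
ptr home [0.563  0.3082 0.0317] [-0.2  0.1  0.1 -0.1]
0.034 0.03 remaining 0.005
0.034 0.033 remaining 0.0063
0.034 0.036 remaining 0.0076
0.038 0.03 remaining 0.003
0.038 0.033 remaining 0.0044
0.038 0.036 remaining 0.0057
0.0363 0.03 remaining 0.0039
0.0363 0.033 remaining 0.0052
0.0363 0.036 remaining 0.0065
```

```bash
python3 - <<'E'
from h import *
fy=-.036;d=np.array([np.cos(fy),np.sin(fy)]);p1=np.load("st2.npz")["p1"]
x0=telemetry.read_ee_pos();cmd=p1-.0044*d
for i in range(3):
    manip.move_l([*cmd,.0485],max_speed=.02);manip.dwell(.3)
    e=.0044-(x0-telemetry.read_ee_pos())[:2]@d;print("err",e.round(4))
    if abs(e)<.0005:break
    cmd=cmd-e*d
manip.dwell(.5)
c=viewer.get_calibration("wrist");im=viewer.grab_frame("wrist")
np.savez("fin.npz",**{k:np.array(v) for k,v in c.items()})
print(telemetry.read_ee_pos().round(4),telemetry.read_force().round(1),telemetry.read_grip_force(),telemetry.read_time())
for zi,zp in((.0363,.0317),(.0363,.0363),(.0317,.0317)):print("ix px",((proj(c,[.5052,.306,zi])-[200,240])*6).round(0))
cv2.imwrite("pics/fin.png",cv2.resize(im[240:330,200:330,::-1],None,fx=6,fy=6,interpolation=cv2.INTER_CUBIC))
E
```

```text
err 0.0001
[0.4913 0.2667 0.0491] [ 8.6  3.6 -2.8] 49.363290667533875 20.8583
ix px [254. 220.]
ix px [254. 220.]
ix px [266. 197.]
```

View pics/fin.png

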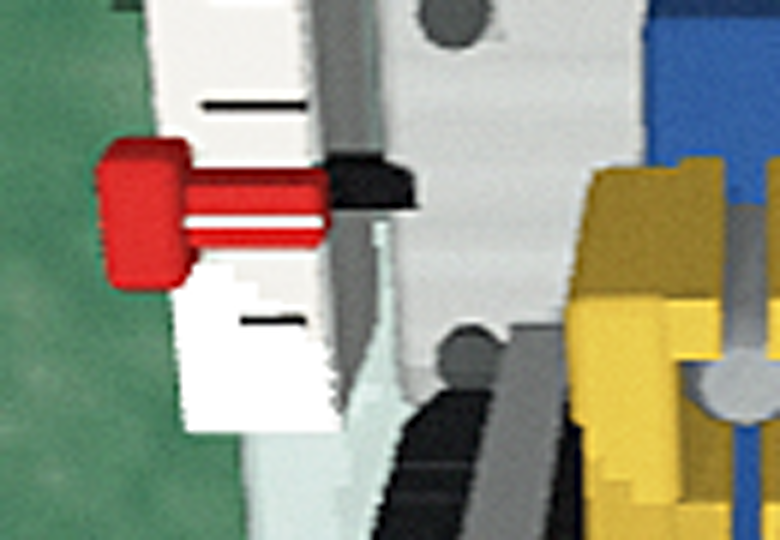

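The pointer's centre line is at row ~196. The index mark, brought down to the pointer's height, projects to row 197, so they are level.

```bash
python3 -c "
from bench import manip, viewer, telemetry, claw
print(manip.sign_off())"
```

```text
the job is handed in; nothing more can be done
None
```

The clip is round the pin, and the robot is holding the slide by it with the pointer level with the red index to about 1 mm by my camera measurement; I handed the job in after about 21 s, with no verdict returned.

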